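# Set the photometer's filter slide to the third notch and start the reading

### The arm

A 6-joint arm with a two-finger parallel gripper is mounted at the origin on the work surface. World frame = base frame: x ahead of the robot, y to its left, z up, the work surface at z = 0. Lengths are in m, angles in rad, forces in N, time in s.
With the tool pointing down it reaches from about 0.35 to 0.975 m from the base axis. Payload 4.9 kg.
Tool frame: the origin (TCP) lies at the very end of the fingers, on their centre line; the grasp point (between the pads) lies 19 mm behind it; x points along the fingers, y is the direction in which the jaws open and shut, and the axes are right-handed (so a half turn about x gives the same grasp; the last joint's range is limited). The gripper opens to 85 mm and grips with 20 to 120 N. Pads are 22 mm wide; open, the fingers measure 114 mm over their backs; the gripper's body (76 mm by 85 mm) begins 54 mm behind the grasp point. The pads swing forward as they close: fully open they stand 13 mm farther back than shut.
Start: joints at [1.106, 0.053, 1.613, -0, 1.476, -0.119], TCP at [0.212, 0.588, 0.194] pointing down, gripper open.
Joint ranges: [-3.01, 3.01], [-1.01, 2.22], [0.06, 2.58], [-1.02, 4.17], [0.09, 2.62], [-3.14, 3.14]. Speed limits (rad/s): [2.57, 2.57, 3.14, 3.14, 3.14, 3.14].

### API

Orientations are given as a unit quaternion [w, x, y, z].
In Python, from plant import manip gives the robot as it stands.
- The arm moves only by the tool play_rows, never from a script. Its argument "plan" is a list of rows, each a list of 5 numbers: the shift along the tool's x, y, z in mm, then the turn about the tool's x in rad, then the closure, from -1 (fully open) to 1 (shut). A call has 1 to 8 rows; each row is the pose to reach, as a shift and turn from the pose commanded when the call began, along the tool's axes at that moment; what a row does not reach only later rows make up. A row lasts 1/8 s, in which the tool goes at most 62.5 mm and 10.7 degrees, less where a joint would pass 70% of its speed; a pose out of reach is approached as far as the arm can. A call with a gripper value outside its range is refused whole. The fingers move at their own pace and stop on an object; the grip force is fixed at half the most. Time passes only in rows, so rows that repeat a pose let the fingers close. It gives the time, the measured TCP pose, the force and the opening at its end, in the units of the state.
- manip.state(): the state, without advancing time (a new reading comes with each control period).
- manip.grab_frame(name): name is "scene" or "top" or "wrist"; returns a dict with "img" (384x512x3 uint8, red, green, blue), "range_z" (384x512 float32, m along the optical axis (not along the pixel's ray), 0 where there is no reading), "fx", "fy", "cx", "cy" (pixels), "k1" (the pictures are not rectified: a ray, as slopes to the right and down, at radius r is drawn at 1 + k1 r^2 times it, then the intrinsics apply), "origin" and "rotation" of the camera in the world. Camera axes: x right, y up, looking along -z (the intrinsics and any distortion apply to the point x, -y, -z); pixel columns grow to the right and rows downward; lengths in m; the calibration is good to about 2 mm. A picture is of the moment at which its call begins.
- manip.job_done(): hands the job in, once; it reports no verdict.
The state is a dict: "time": time; "joint_pos": joint angles; "joint_vel": joint speeds; "joint_efforts": joint torques, N m; "tool_pos": TCP position; "tool_rot": TCP orientation; "contact_force": force on the tool from outside, world axes, zero at the start; "ft_torque": the same for the moment, N m; "gripper_width": opening from 0.0 (shut) to 1.0 (fully open).
Only numpy, scipy, OpenCV 4.12 (cv2) and the standard library are available. Lean on these libraries where they do the work, as an engineer would, in place of code of your own. Each camera call takes 0.05 s, during which the arm holds its last target. There are 200 camera calls.

### The job

With a fingertip, gently push the upright filter lever on the photometer's deck away from its parked end (along the slot, from the robot's right to its left), feel it click from notch to notch, and stop when it sits in the third notch, without ever going beyond the third. Then press the round key on the small key box fully down and let it come back up; do not press it before the lever sits in the third notch. Only push and press, do not pinch the lever or shove it hard, and leave everything else standing where it is.

Things in the scene. Friction and masses are not known exactly. Their poses are not given: they have to be found in the camera images.
- photometer: White box fixed on the table, 190 x 260 mm, flat deck 80 mm above the table. Origin: centre of its underside; x away from the robot, y along the slot (the way the lever is pushed), z up; yaw up to 0.3 rad either way. The slot lies at x = -45 mm. On the deck's +x half, over 60 mm from the slot: a round port (54 mm wide, 13 mm high), a flat display, a loose vial.
- lever_top (a point): Centre of the flat top of the black filter lever, an upright paddle 26 mm (photometer x) by 14 mm (photometer y, along the slot). The top is 54 mm above the deck, 134 mm above the table. Its steel foot, 30 mm along the slot, reaches 10 mm above the deck; on its +x side an arm at foot height carries a brass roller that rides along the index bar.
- filter_lever (a joint): Slide of the lever, m: 0 at the parked end (photometer y = -65 mm), growing along photometer +y, end stop 0.137. Starts between 0 and 0.018, before the first notch. Sliding friction 0.3 N; leaving a notch (or reaching the first crest) takes about 4 to 6 N. Past the crest, half way (7 mm) to the next notch, it snaps ahead by itself and settles within about 1 mm of that notch's centre.
- index_bar: Steel bar with 7 round lobes, 14 mm high, on the deck beside the slot (+x side). Between the lobes are 6 notches, 14 mm apart along y, for the roller. It is screwed on up to 24 mm farther along from case to case. Axes as the photometer's; origin on the deck at the FIRST notch (nearest the parked end): the lever sits in notch n when lever_top is at y = 14 x (n - 1) mm here, 28 for the third.
- key_box: White box fixed on the table, 85 x 70 x 34 mm, to the left or to the right of the photometer. Origin: centre of its underside, z up. In the middle of its top stands the key in a black collar 46 mm wide and 12 mm high.
- measure_key_top (a point): Centre of the top face of the round grey measuring key, 30 mm wide, 56 mm above the table when up, 10 mm above its collar.
- measure_key (a joint): Travel of the key, m: 0 up, 0.006 fully down; pressed straight down; a spring (1.5 N at first, 5 N fully down) brings it back up.
- canister: Blue canister with a handle, 85 x 75 mm, 128 mm high, loose, 0.9 kg; stands on the other side of the photometer from the key box. Origin: centre of its underside. Leave alone.
- reagent_left: Black reagent bottle, 72 mm wide, 150 mm high, loose, on the left. Origin: centre of its underside. Leave alone.
- reagent_right: The same bottle on the right. Origin: centre of its underside. Leave alone.
- vial_deck: Small glass vial with white cap, 24 mm wide, 47 mm high, loose on the photometer's deck. Origin: centre of its underside. Leave alone.
- vial_table: The same vial on the table between robot and photometer, to the left. Origin: centre of its underside. Leave alone.
- spanner: Steel spanner, 150 mm long along its x, 8 mm high, lying on the table between robot and photometer, to the right. Origin: underside, middle. Leave alone.
- spare_filter: Round spare filter in an aluminium mount, 36 mm wide, 10 mm high, loose on the table before the photometer. Origin: centre of its underside. Leave alone.
Not all that is in view belongs to the job. Leave any brown or pink look-alike of the key_box alone.

How it is judged:
On the way, in this order (a step that is already met when the one before it is completed fails the run):
1. the lever sits in the third notch (y of lever_top in the frame of index_bar between 0.0255 and 0.0305 m and velocity of joint filter_lever between -0.01 and 0.01 m/s), for 0.3 s.
2. the key is pressed fully down (value of joint measure_key above 0.005 m), for 0.05 s.
At the end, for the whole second after the job is handed in: The lever rests within 2.5 mm of the centre of the index bar's third notch, the key was pressed at least 5 of its 6 mm after that and is up again (y of lever_top in the frame of index_bar between 0.0255 and 0.0305 m and value of joint measure_key below 0.001 m and velocity of joint filter_lever between -0.005 and 0.005 m/s); the robot touches nothing.
It fails at once if the lever goes beyond the third notch (more than 6 mm past its centre) (y of lever_top in the frame of index_bar above 0.034 m).
It fails at once if the key is pressed (more than 3 mm) while the lever is not in the third notch (value of joint measure_key above 0.003 m and not (y of lever_top in the frame of index_bar between 0.0255 and 0.0305 m)).
It fails at once if the lever is pinched or shoved hard (over 20 N from the fingers) (contact force between the fingers and filter_lever above 20 N).
It fails at once if a bystander is lifted, carried or pushed more than 20 mm (distance of any of canister, reagent_left, reagent_right, vial_deck, vial_table, spanner, spare_filter from where it was at the start of the episode above 0.02 m).
It fails at once if a bottle, vial or the canister is tipped (angle between any of canister, reagent_left, reagent_right, vial_deck, vial_table's own z axis and vertical above 0.35 rad).
It also fails if it takes over 64 s, if anything falls off the work surface, if the arm or the gripper's body presses on something with over 40 N, if the wrist force passes 120 N, or if a joint passes its speed limit or range.

## Working session

There is one attempt and no reset: what is moved stays moved. The work goes in short steps, Python scripts to look and compute and a tool call to move; the robot and the scene stay as the last step left them, time stands still between calls to the robot, and variables do not carry over. Pictures are saved under pics/ and viewed, about 8 in all and at most 12, crops included, and the job is handed in when it is done.

Besides the shell and the picture viewer there is one more tool, called after ">>>" by a JSON object that holds its "op" and its "data". play_rows: Moves the arm, as the interface text tells. Its arguments: {"type":"object","properties":{"plan":{"type":"array"}},"required":["plan"]}

```bash
mkdir -p pics; cat > h.py <<'E'
import numpy as np, cv2
from plant import manip
def grab(n,save=None):
    f=manip.grab_frame(n)
    if save: cv2.imwrite(f'pics/{save}.png',cv2.cvtColor(f['img'],cv2.COLOR_RGB2BGR))
    np.save(f'pics/{n}.npy',f,allow_pickle=True)
    return f
def load(n): return np.load(f'pics/{n}.npy',allow_pickle=True).item()
def ray(f,u,v):
    K=np.array([[f['fx'],0,f['cx']],[0,f['fy'],f['cy']],[0,0,1.]])
    p=cv2.undistortPoints(np.array([[[u,v]]],float),K,np.array([f['k1'],0,0,0.]))[0,0]
    return np.array(f['origin']),np.array(f['rotation'])@np.array([p[0],-p[1],-1.])
def onplane(f,u,v,z):
    o,d=ray(f,u,v); return o+d*(z-o[2])/d[2]
def depthpt(f,u,v):
    o,d=ray(f,u,v); return o+d*f['range_z'][int(round(v)),int(round(u))]
E
python3 - <<'E'
from h import *
a=grab('scene','scene0');b=grab('top','top0')
cv2.imwrite('pics/both.png',cv2.cvtColor(np.vstack([a['img'],b['img']]),cv2.COLOR_RGB2BGR)[:, :])
s=manip.state();print(s['time'],s['tool_pos'],s['tool_rot'],s['contact_force'],s['gripper_width'])
for f in(a,b):print(f['origin'],f['rotation'],f['fx'],f['k1'])
E
```

```text
0.1 [0.21155351 0.58741399 0.19295485] [ 0.69635405  0.12102031  0.69676692 -0.12231509] [-0.8004104  -0.09644221 -0.49562455] 0.9985449328113418
[1.14091933 0.40118815 0.72978196] [0.43332273 0.19935525 0.37423199 0.79526053] 358.21278784257856 -0.0517774825945226
[ 0.23722296 -0.04190094  1.47770845] [ 0.71023222  0.06505817 -0.05879809 -0.69848437] 485.1323607343986 -0.20125950515322547
```

View pics/scene0.png

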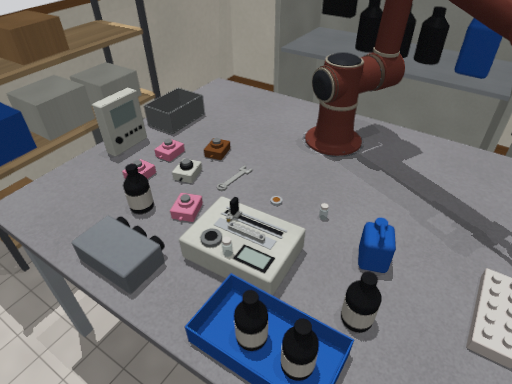

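View pics/top0.png

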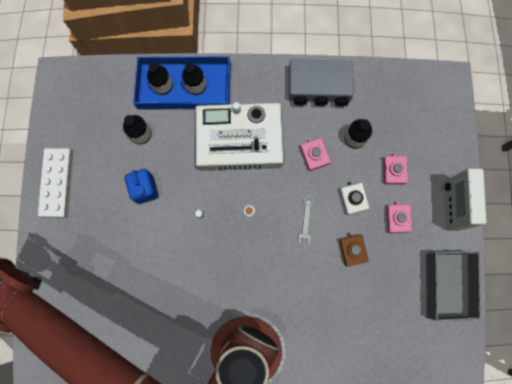

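The scene view shows the photometer at (243,243) with its black lever at (234,207). The key box candidates in the top view are white (355,198), pink (316,153), (395,170) and (399,217), and brown (355,250). I choose the white one and check it, along with the lever and bar, in a close crop.

```bash
python3 - <<'E'
from h import *
a=load('scene');b=load('top')
c=cv2.resize(b['img'][90:225,185:385],None,fx=4,fy=4,interpolation=cv2.INTER_CUBIC)[:540,:800]
cv2.imwrite('pics/c1.png',cv2.cvtColor(c,cv2.COLOR_RGB2BGR))
c=cv2.resize(a['img'][150:290,160:320],None,fx=4,fy=4,interpolation=cv2.INTER_CUBIC)
cv2.imwrite('pics/c2.png',cv2.cvtColor(c,cv2.COLOR_RGB2BGR))
# white box & photometer contours in top
hsv=cv2.cvtColor(b['img'],cv2.COLOR_RGB2HSV)
m=((hsv[...,1]<40)&(hsv[...,2]>165)).astype(np.uint8)
for cn in cv2.findContours(m,cv2.RETR_EXTERNAL,cv2.CHAIN_APPROX_NONE)[0]:
    if cv2.contourArea(cn)>150:
        r=cv2.minAreaRect(cn)
        if 190<r[0][0]<385 and 95<r[0][1]<230:
            z=.08 if r[1][0]>60 else .034
            p=np.array([onplane(b,*q,z) for q in cv2.boxPoints(r)])
            print(r,p.mean(0),p[:,:2],np.linalg.norm(p-np.roll(p,1,0),axis=1))
print(depthpt(b,355,198),depthpt(b,258,143))
E
```

```text
Traceback (most recent call last):
  File "h.py", line 14, in onplane
    o,d=ray(f,u,v); return o+d*(z-o[2])/d[2]
        ~~~^^^^^^^
  File "h.py", line 12, in ray
    return np.array(f['origin']),np.array(f['rotation'])@np.array([p[0],-p[1],-1.])
                                 ~~~~~~~~~~~~~~~~~~~~~~~^~~~~~~~~~~~~~~~~~~~~~~~~~~
ValueError: matmul: Input operand 1 has a mismatch in its core dimension 0, with gufunc signature (n?,k),(k,m?)->(n?,m?) (size 3 is different from 4)
```

View pics/c1.png

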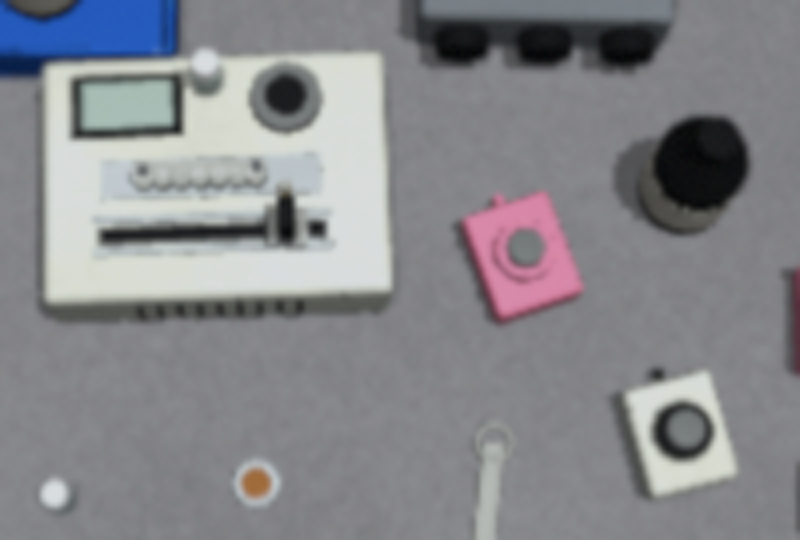

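View pics/c2.png

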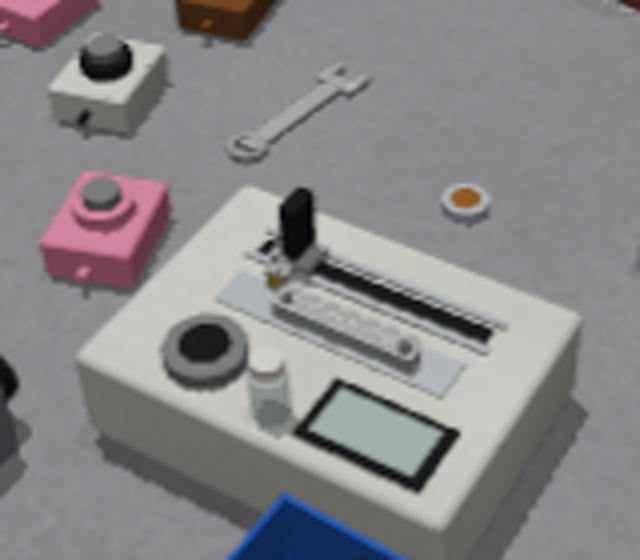

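The crop confirms the choice: the white box (crop 685,430) has a black collar and a grey key. The lever top is at crop (287,205), i.e. about (257,141) in the full image, and the lobes run from crop 135 to 268. The camera rotation is a quaternion, so I'll fix the helper.

```bash
sed -i "s/np.array(f\['rotation'\])@np.array(\(.*\))$/R.from_quat(np.roll(f['rotation'],-1)).apply(np.array(\1))/; 1a from scipy.spatial.transform import Rotation as R" h.py; cat > m.py <<'E'
from h import *
b=load('top')
hsv=cv2.cvtColor(b['img'],cv2.COLOR_RGB2HSV)
m=((hsv[...,1]<40)&(hsv[...,2]>165)).astype(np.uint8)
for cn in cv2.findContours(m,cv2.RETR_EXTERNAL,cv2.CHAIN_APPROX_NONE)[0]:
    if cv2.contourArea(cn)>150:
        r=cv2.minAreaRect(cn)
        if 190<r[0][0]<385 and 95<r[0][1]<230:
            z=.08 if r[1][0]>60 else .034
            p=np.array([onplane(b,*q,z) for q in cv2.boxPoints(r)])
            print(r,p.mean(0),'\n',p[:,:2],np.linalg.norm(p-np.roll(p,1,0),axis=1))
C=lambda u,v:(185+(u+.5)/4-.5,90+(v+.5)/4-.5)
for n,u,v,z in [('lever',287,205,.134),('key',686,429,.056),('lobe0',268,170,.094),('lobe6',135,175,.094),('slot0',325,229,.08),('slot1',100,237,.08),('spare',257,483,.01),('vialdeck',205,63,.127),('vialt',55,494,.047),('spanner top',493,440,.008)]:
    q=C(u,v); print(n,q,onplane(b,*q,z),depthpt(b,*q))
E
python3 m.py
```

```text
((355.0153503417969, 197.72308349609375), (27.013383865356445, 21.92644691467285), 74.74488067626953) [ 0.46250896 -0.32310202  0.034     ] 
 [[ 0.49287211 -0.28000919]
 [ 0.51178269 -0.34560112]
 [ 0.43185945 -0.36599531]
 [ 0.41352158 -0.30080245]] [0.08202966 0.06826355 0.08248423 0.06772286]
((238.32659912109375, 132.77796936035156), (61.789817810058594, 86.20285034179688), 88.26429748535156) [0.64820002 0.03329335 0.08      ] 
 [[ 0.7389238   0.16985768]
 [ 0.75037934 -0.09261549]
 [ 0.55761075 -0.09948111]
 [ 0.54588619  0.15541232]] [0.19357734 0.26272303 0.19289081 0.25516295]
lever (256.375, 140.875) [ 0.60718155 -0.02239864  0.134     ] [ 0.60813561 -0.02234835  0.13053479]
key (356.125, 196.875) [ 0.46151512 -0.32209582  0.056     ] [ 0.46111071 -0.32159062  0.05856337]
lobe0 (251.625, 132.125) [ 0.64486025 -0.00726477  0.094     ] [ 0.64815703 -0.00698465  0.08280921]
lobe6 (218.375, 133.375) [0.63971952 0.09133623 0.094     ] [0.63987481 0.09138763 0.09346614]
slot0 (265.875, 146.875) [ 0.60401183 -0.05018124  0.08      ] [ 0.60408008 -0.05018278  0.07973992]
slot1 (209.625, 148.875) [0.5955121  0.11718751 0.08      ] [0.59439332 0.11669075 0.08436444]
spare (248.875, 210.375) [ 0.4220719 -0.0016267  0.01     ] [ 0.42228838 -0.00157953  0.00828108]
vialdeck (235.875, 105.375) [0.71629887 0.03975875 0.127     ] [0.71724502 0.03992002 0.12433243]
vialt (198.375, 213.125) [0.40647436 0.14772926 0.047     ] [0.40607101 0.14727734 0.05040961]
spanner top (307.875, 199.625) [ 0.458338   -0.18178345  0.008     ] [ 0.45946466 -0.1824962   0.00051128]
```

```bash
cat > go.py <<'E'
from h import *
import sys
def go(tgt,yaw=None):
    s=manip.state(); r=R.from_quat(np.roll(s['tool_rot'],-1)); M=r.as_matrix()
    d=M.T@(np.array(tgt)-s['tool_pos'])*1000
    print('t',s['time'],'pos',s['tool_pos'].round(4),'F',np.round(s['contact_force'],2),'w',round(s['gripper_width'],3),'ty',M[:,1].round(3),'tz',M[:,2].round(3),'down',M[:,0].round(3))
    print('shift mm',d.round(1))
    if yaw is not None: # angle to turn tool y onto (cos yaw, sin yaw)
        w=np.array([np.cos(yaw),np.sin(yaw),0]); a=np.arctan2(w@M[:,2],w@M[:,1]); print('turn',a,a-np.pi if a>0 else a+np.pi)
if __name__=='__main__':
    a=[float(x) for x in sys.argv[1:]]; go(a[:3],a[3] if len(a)>3 else None)
E
python3 go.py 0.58 -0.03 0.30 1.621; python3 -c "
from h import *;print(manip.state()['joint_pos'])"
```

```text
t 0.1 pos [0.2116 0.5874 0.193 ] F [-0.8 -0.1 -0.5] w 0.999 ty [ 0.339  0.941 -0.002] tz [ 0.941 -0.339 -0.   ] down [-0.001 -0.002 -1.   ]
shift mm [-106.3 -456.2  555.9]
turn -0.3960539349259286 2.7455387186638647
[ 1.10597139e+00  5.33081581e-02  1.61419093e+00  3.24006156e-05
  1.47601523e+00 -1.18978579e-01]
```

>>> {"op": "play_rows", "data": {"plan": [[-60,0,0,0,-1],[-106,-40,45,0.17,-1],[-106,-80,98,0.34,-1],[-106,-120,146,0.5,1],[-106,-160,195,0.67,1],[-106,-200,244,0.84,1],[-106,-240,292,1.0,1],[-106,-280,341,1.17,1]]}}

```text
time: 1.1
tool_pos: [0.4294, 0.2217, 0.2997]
tool_rot: [0.512, 0.487, 0.512, -0.487]
contact_force: [1.2, 0.6, 0.4]
gripper_width: -0.002
```

```bash
python3 go.py 0.58 -0.03 0.30 0.05
```

```text
t 1.1 pos [0.4294 0.2217 0.2997] F [1.16 0.65 0.43] w -0.002 ty [ 0.999  0.05  -0.   ] tz [ 0.05  -0.999 -0.   ] down [-0.  0. -1.]
shift mm [ -0.3 137.9 258.8]
turn -0.0003512785781280152 3.1412413750116652
```

>>> {"op": "play_rows", "data": {"plan": [[0,28,52,0,1],[0,56,104,0,1],[0,84,156,0,1],[0,112,208,0,1],[0,138,259,0,1],[0,138,259,0,1],[0,138,259,0,1]]}}

```text
time: 1.98
tool_pos: [0.5807, -0.0273, 0.2995]
tool_rot: [0.513, 0.486, 0.514, -0.486]
contact_force: [-0.1, 0.3, 0.4]
gripper_width: -0.003
```

```bash
python3 -c "
from h import *
f=grab('wrist','w0');print(f['origin'],manip.state()['tool_pos'],manip.state()['contact_force'])"
```

```text
[0.57783025 0.05617079 0.47941579] [ 0.58065101 -0.02676665  0.29979558] [-0.11772595  0.18497805 -0.06524543]
```

View pics/w0.png

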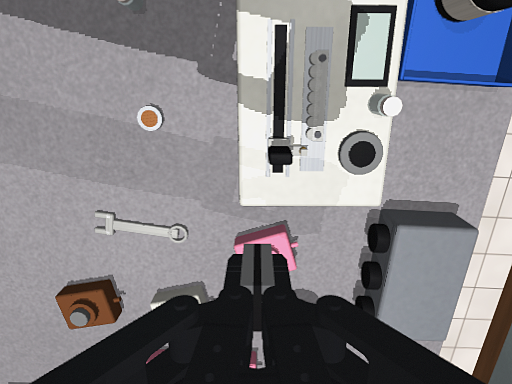

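The wrist view shows the lever top at (280,155), the index bar lobes at about (313, 55–135) and the deck vial at (392,105). I'll enlarge the bar.

```bash
python3 -c "
from h import *
f=load('wrist')
c=cv2.resize(f['img'][40:180,260:345],None,fx=4.2,fy=4.2,interpolation=cv2.INTER_CUBIC)
cv2.imwrite('pics/c3.png',cv2.cvtColor(c,cv2.COLOR_RGB2BGR))"
```

```text
(no output)
```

View pics/c3.png

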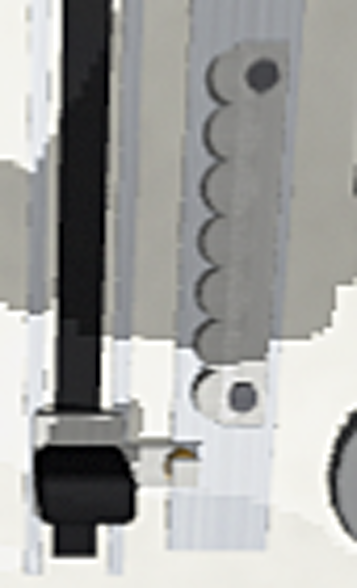

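```bash
cat > m2.py <<'E'
from h import *
f=load('wrist')
print(f['fx'],f['fx']*.014/.345*4.2)
C=lambda u,v:(260+(u+.5)/4.2-.5,40+(v+.5)/4.2-.5)
ph=np.array([.648,.033]); ya=np.array([-.05,.9987]); xa=np.array([.9987,.05])
def loc(p): d=p[:2]-ph; return (np.array([d@xa,d@ya])*1000).round(1)
for i,(u,v) in enumerate([(222,396),(222,341),(222,289),(224,239),(226,184),(230,131),(234,77)]):
    print('lobe',i,loc(onplane(f,*C(u,v),.094)))
for n,u,v,z in[('topfar',85,522,.134),('top445',85,447,.134),('base445',85,447,.09),('roller',182,462,.09),('footnear',85,412,.09),('slotlo',75,556,.08)]:
    print(n,loc(onplane(f,*C(u,v),z)),depthpt(f,*C(u,v))[2].round(3))
col=[(v,loc(depthpt(f,*C(85,v)))[1],depthpt(f,*C(85,v))[2].round(3)) for v in range(400,560,8)]
print(*col,sep='\n')
E
python3 m2.py
```

```text
324.04166811142386 55.227971260729646
lobe 0 [ -3.1 -31.4]
lobe 1 [ -4.1 -16.1]
lobe 2 [-4.9 -2.1]
lobe 3 [-5.2 11.1]
lobe 4 [-5.5 25.3]
lobe 5 [-5.2 38.7]
lobe 6 [-5.  52.1]
topfar [-43.7 -58.2] 0.134
top445 [-44.2 -38.6] 0.095
base445 [-41.1 -46.9] 0.095
roller [-12.9 -51.1] 0.098
footnear [-41.4 -36.8] 0.085
slotlo [-42.4 -82.1] 0.082
(400, np.float64(-34.8), np.float64(0.081))
(408, np.float64(-37.4), np.float64(0.079))
(416, np.float64(-38.1), np.float64(0.089))
(424, np.float64(-40.1), np.float64(0.091))
(432, np.float64(-42.5), np.float64(0.09))
(440, np.float64(-44.8), np.float64(0.09))
(448, np.float64(-46.2), np.float64(0.095))
(456, np.float64(-46.1), np.float64(0.107))
(464, np.float64(-46.0), np.float64(0.119))
(472, np.float64(-45.8), np.float64(0.131))
(480, np.float64(-47.2), np.float64(0.134))
(488, np.float64(-48.9), np.float64(0.135))
(496, np.float64(-51.4), np.float64(0.134))
(504, np.float64(-53.3), np.float64(0.135))
(512, np.float64(-55.3), np.float64(0.135))
(520, np.float64(-57.7), np.float64(0.134))
(528, np.float64(-73.1), np.float64(0.081))
(536, np.float64(-75.8), np.float64(0.08))
(544, np.float64(-78.2), np.float64(0.08))
(552, np.float64(-80.6), np.float64(0.081))
```

```bash
python3 go.py 0.6085 -0.064 0.106 0.05
```

```text
t 2.025 pos [ 0.5807 -0.0268  0.2998] F [-0.12  0.18 -0.07] w -0.001 ty [ 0.998  0.056 -0.001] tz [ 0.056 -0.998 -0.001] down [-0.001  0.    -1.   ]
shift mm [193.8  25.9  38.8]
turn 0.005675261775715099 -3.135917391814078
```

>>> {"op": "play_rows", "data": {"plan": [[30,20,39,0.006,1],[80,26,39,0.006,1],[130,26,39,0.006,1],[165,26,39,0.006,1],[185,26,39,0.006,1],[194,26,39,0.006,1],[194,26,39,0.006,1],[194,26,39,0.006,1]]}}

```text
time: 3.02
tool_pos: [0.6104, -0.0652, 0.1081]
tool_rot: [0.513, 0.488, 0.511, -0.487]
contact_force: [-0.6, -0.2, 0.3]
gripper_width: -0.003
```

```bash
cat > st.py <<'E'
from m2 import loc
from h import *
f=grab('wrist')
s=manip.state();print('tcp loc',loc(s['tool_pos']),s['tool_pos'].round(4),s['contact_force'].round(2))
# lever-front face and top: depth points in black paddle, at z .131-.138
v,u=np.mgrid[0:384,200:345]; Z=f['range_z'][0:384,200:345]
K=np.array([[f['fx'],0,f['cx']],[0,f['fy'],f['cy']],[0,0,1.]])
p=cv2.undistortPoints(np.stack([u.ravel(),v.ravel()],1).astype(float)[:,None],K,np.array([f['k1'],0,0,0.]))[:,0]
P=np.array(f['origin'])+R.from_quat(np.roll(f['rotation'],-1)).apply(np.c_[p[:,0],-p[:,1],-np.ones(len(p))])*Z.ravel()[:,None]
d=(P[:,:2]-[.648,.033]); x=d@[.9987,.05]; y=d@[-.05,.9987]
img=f['img'][0:384,200:345].reshape(-1,3).max(1)
k=(abs(x+.045)<.011)&(P[:,2]>.1)&(P[:,2]<.129)&(img<70)
if k.sum():
    q=np.sort(y[k])*1e3; h=np.histogram(q,bins=np.arange(-100,80,2)); 
    print(k.sum(),'front face y (pct 50,90,98)',np.percentile(q,[50,90,98]).round(1))
k=(abs(x+.045)<.011)&(P[:,2]>.131)&(P[:,2]<.138)&(img<70)
if k.sum(): print(k.sum(),'top y range',(np.percentile(y[k],[2,50,98])*1e3).round(1))
E
sed -i 's/^print\|^for\|^col\|^    print/if 0: pass #&/' m2.py; cat > m2.py <<'E'
import numpy as np
ph=np.array([.648,.033]); ya=np.array([-.05,.9987]); xa=np.array([.9987,.05])
def loc(p): d=p[:2]-ph; return (np.array([d@xa,d@ya])*1000).round(1)
E
python3 st.py
```

```text
tcp loc [-42.5 -96.2] [ 0.6104 -0.0652  0.1081] [ 0.14 -0.3   0.68]
403 front face y (pct 50,90,98) [-45.7 -45.5 -45.4]
1206 top y range [-59.1 -51.8 -45.8]
```

>>> {"op": "play_rows", "data": {"plan": [[0,0,-8,0,1],[0,0,-16,0,1],[0,0,-22,0,1],[0,0,-25,0,1],[0,0,-28,0,1],[0,0,-31,0,1],[0,0,-34,0,1],[0,0,-36,0,1]]}}

```text
time: 4.08
tool_pos: [0.6074, -0.0289, 0.1061]
tool_rot: [0.512, 0.488, 0.512, -0.488]
contact_force: [-0.4, -0.3, 0.3]
gripper_width: 0.0
```

```bash
python3 st.py
```

```text
tcp loc [-43.7 -59.6] [ 0.6073 -0.0287  0.1061] [ 0.58 -0.17  0.18]
719 front face y (pct 50,90,98) [-45.7 -45.4 -45.3]
890 top y range [-57.  -50.5 -45.7]
```

```bash
python3 -c "
from h import *
f=load('wrist');c=f['img'][100:384,150:400]
g=grab('scene');e=cv2.resize(g['img'][170:260,195:285],None,fx=5,fy=5,interpolation=cv2.INTER_CUBIC)
c=cv2.resize(c,(396,450));cv2.imwrite('pics/d1.png',cv2.cvtColor(np.hstack([c[:450],e[:450,:400]]),cv2.COLOR_RGB2BGR))"
```

```text
(no output)
```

View pics/d1.png

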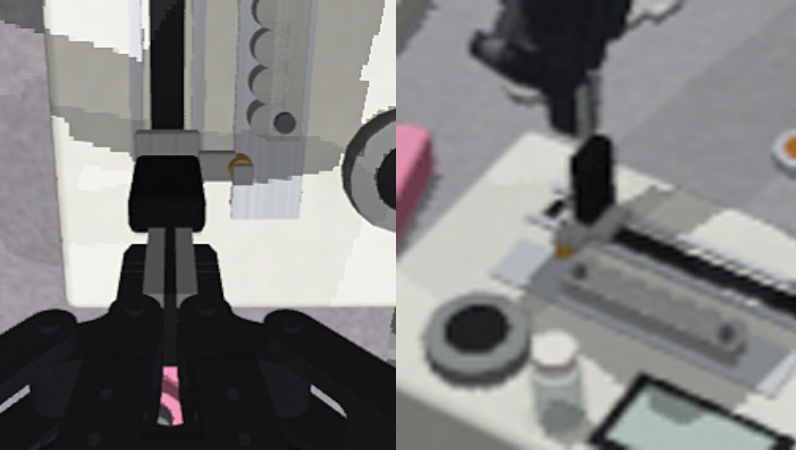

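```bash
python3 - <<'E'
from h import *
from m2 import loc
g=load('scene')
for cu,cv in [(585,90),(585,110),(585,125),(570,100),(560,120),(592,160),(592,185)]:
    u=195+(cu-396)/5-.4; v=170+cv/5-.4
    p=depthpt(g,u,v); print('scene',cu,cv,loc(p),p[2].round(3),g['img'][round(v),round(u)])
f=load('wrist')
for cu,cv in [(155,232),(155,250),(155,280),(183,235),(130,260),(168,180),(168,215)]:
    u=150+cu/396*250; v=100+cv/450*284
    p=depthpt(f,u,v); print('wrist',cu,cv,loc(p),p[2].round(3),f['img'][round(v),round(u)])
E
```

```text
scene 585 90 [-39.  -49.8] 0.178 [89 90 92]
scene 585 110 [-39.6 -51. ] 0.165 [91 94 95]
scene 585 125 [-37.4 -50.1] 0.157 [85 87 89]
scene 570 100 [-33.4 -55.1] 0.174 [25 27 29]
scene 560 120 [-33.2 -61.9] 0.158 [26 28 32]
scene 592 160 [-39.6 -48.8] 0.133 [18 18 18]
scene 592 185 [-36.1 -47.3] 0.119 [13 16 14]
wrist 155 232 [-46.3 -49.5] 0.15 [79 80 81]
wrist 155 250 [-46. -49.] 0.161 [77 78 79]
wrist 155 280 [-45.7 -49.1] 0.176 [76 77 78]
wrist 183 235 [-38.1 -49.1] 0.153 [78 78 79]
wrist 130 260 [-53.2 -53.5] 0.159 [18 19 21]
wrist 168 180 [-42.5 -45.1] 0.121 [12 14 14]
wrist 168 215 [-42.5 -52.2] 0.133 [16 15 16]
```

The finger's front face is at y≈-49 and only visible at z≥0.15, so it hangs above the lever without touching it, although the reported TCP z is 0.106. I'll back off and measure the true fingertip.

>>> {"op": "play_rows", "data": {"plan": [[0,0,12,0,1],[0,0,24,0,1],[0,0,34,0,1],[0,0,40,0,1],[0,0,40,0,1],[0,0,40,0,1]]}}

```text
time: 4.92
tool_pos: [0.6093, -0.0688, 0.106]
tool_rot: [0.512, 0.488, 0.512, -0.488]
contact_force: [-0.5, 0.4, -1.6]
gripper_width: -0.002
```

```bash
python3 - <<'E'
from h import *
from m2 import loc
f=grab('wrist');g=grab('scene')
s=manip.state();print(s['tool_pos'],loc(s['tool_pos']),s['contact_force'])
# column through finger in wrist img
for v in range(225,330,5):
    p=depthpt(f,247,v); print(v,loc(p),p[2].round(3),f['img'][v,247])
a=cv2.resize(f['img'][150:350,150:350],(400,400));e=cv2.resize(g['img'][150:230,200:280],(400,400),interpolation=cv2.INTER_CUBIC)
cv2.imwrite('pics/d2.png',cv2.cvtColor(np.hstack([a,e]),cv2.COLOR_RGB2BGR))
E
```

```text
[ 0.60933729 -0.06864794  0.10608837] [-43.7 -99.6] [ 0.12373395 -0.21907099  0.20981506]
225 [ -49.  -110.7] 0.08 [234 233 227]
230 [ -49.  -114.1] 0.081 [236 234 227]
235 [ -49.  -117.6] 0.081 [236 235 229]
240 [ -49.1 -122.2] 0.08 [235 233 227]
245 [-46.9 -89.8] 0.148 [74 75 76]
250 [-46.7 -89.8] 0.153 [77 77 78]
255 [-46.6 -89.7] 0.158 [78 78 79]
260 [-46.4 -89.2] 0.163 [77 77 78]
265 [-46.3 -89.7] 0.166 [77 78 78]
270 [-46.2 -89.3] 0.171 [77 78 78]
275 [-46.1 -89.1] 0.174 [77 78 79]
280 [-46.  -89.7] 0.177 [78 78 79]
285 [-45.9 -89.3] 0.181 [90 91 93]
290 [-45.8 -88.4] 0.185 [14 17 19]
295 [-45.7 -88.1] 0.189 [19 22 22]
300 [-45.6 -87.5] 0.192 [18 20 21]
305 [-45.6 -88.6] 0.194 [18 19 20]
310 [-45.5 -88.7] 0.196 [17 17 19]
315 [-45.4 -88.1] 0.199 [19 21 22]
320 [-45.4 -89. ] 0.201 [17 18 21]
325 [-45.4 -90.5] 0.201 [18 18 21]
```

View pics/d2.png

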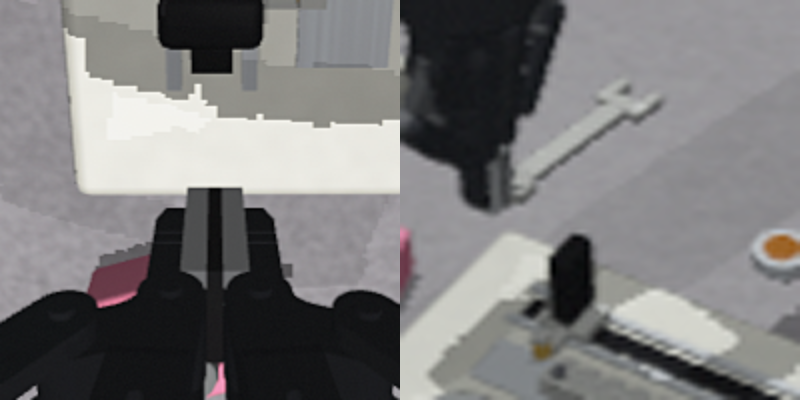

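```bash
python3 - <<'E'
from h import *
from m2 import loc
f=load('wrist');g=load('scene')
for v in range(184,195):
    p=depthpt(g,219,v); print('scene',v,loc(p),p[2].round(3),g['img'][v,219])
for v in (246,252):
    print('wrist row',v,[(u,*loc(depthpt(f,u,v)),depthpt(f,u,v)[2].round(3)) for u in (235,241,245,250,257,262,268,272,276)])
E
```

```text
scene 184 [-41.3 -91.6] 0.171 [86 87 90]
scene 185 [-39.3 -90.4] 0.17 [87 88 90]
scene 186 [-38.6 -90.1] 0.167 [86 88 91]
scene 187 [-39.5 -91.1] 0.163 [87 90 91]
scene 188 [-39.2 -91.2] 0.16 [88 91 92]
scene 189 [-36.4 -89.3] 0.159 [88 90 91]
scene 190 [-37.8 -90.7] 0.155 [89 91 93]
scene 191 [-37.  -90.3] 0.152 [90 92 94]
scene 192 [-37.4 -91. ] 0.148 [107 107 110]
scene 193 [-172.3 -198.2] 0.001 [147 146 150]
scene 194 [-167.3 -194.6] 0.002 [153 152 155]
wrist row 246 [(235, np.float64(-57.8), np.float64(-127.5), np.float64(0.079)), (241, np.float64(-53.5), np.float64(-127.2), np.float64(0.08)), (245, np.float64(-47.8), np.float64(-89.7), np.float64(0.149)), (250, np.float64(-45.4), np.float64(-88.9), np.float64(0.151)), (257, np.float64(-42.1), np.float64(-89.3), np.float64(0.15)), (262, np.float64(-39.7), np.float64(-89.4), np.float64(0.15)), (268, np.float64(-36.9), np.float64(-89.4), np.float64(0.15)), (272, np.float64(-31.3), np.float64(-127.6), np.float64(0.079)), (276, np.float64(-28.4), np.float64(-128.0), np.float64(0.078))]
wrist row 252 [(235, np.float64(-63.9), np.float64(-176.3), np.float64(0.001)), (241, np.float64(-57.9), np.float64(-176.5), np.float64(0.0)), (245, np.float64(-47.5), np.float64(-89.0), np.float64(0.156)), (250, np.float64(-45.3), np.float64(-89.5), np.float64(0.155)), (257, np.float64(-42.1), np.float64(-89.3), np.float64(0.156)), (262, np.float64(-39.9), np.float64(-88.7), np.float64(0.157)), (268, np.float64(-37.1), np.float64(-89.0), np.float64(0.156)), (272, np.float64(-27.0), np.float64(-176.9), np.float64(-0.0)), (276, np.float64(-23.1), np.float64(-176.2), np.float64(0.001))]
```

Two cameras agree that the real tip is at z≈0.147, 41 mm above the reported TCP. I'll descend 37 mm, with the tip still 30 mm clear behind the lever and staying about 30 mm above the deck.

>>> {"op": "play_rows", "data": {"plan": [[8,0,0,0,1],[16,0,0,0,1],[24,0,0,0,1],[30,0,0,0,1],[34,0,0,0,1],[37,0,0,0,1],[37,0,0,0,1]]}}

```text
time: 5.9
tool_pos: [0.6093, -0.069, 0.069]
tool_rot: [0.512, 0.488, 0.512, -0.488]
contact_force: [0.2, -0.3, 0.7]
gripper_width: -0.0
```

```bash
python3 st.py; python3 - <<'E'
from h import *
from m2 import loc
f=load('wrist')
for v in range(225,270,4): p=depthpt(f,247,v); print(v,loc(p),p[2].round(3))
E
```

```text
tcp loc [ -43.6 -100. ] [ 0.6095 -0.069   0.0692] [-0.02 -0.74 -0.74]
1254 front face y (pct 50,90,98) [-45.8 -45.5 -45.4]
2264 top y range [-93.7 -52.3 -45.7]
225 [-47.8 -93.2] 0.081
229 [-47.8 -96.1] 0.08
233 [-47.8 -97.8] 0.082
237 [ -47.9 -101. ] 0.081
241 [ -47.9 -103.5] 0.081
245 [-46.9 -90. ] 0.111
249 [-46.7 -89.3] 0.116
253 [-46.6 -89.3] 0.12
257 [-46.5 -89.4] 0.123
261 [-46.4 -89. ] 0.127
265 [-46.4 -89.4] 0.13
269 [-46.3 -89.6] 0.132
```

>>> {"op": "play_rows", "data": {"plan": [[0,0,-10,0,1],[0,0,-20,0,1],[0,0,-26,0,1],[0,0,-29,0,1],[0,0,-31,0,1],[0,0,-33,0,1],[0,0,-35,0,1],[0,0,-37,0,1]]}}

```text
time: 6.95
tool_pos: [0.6076, -0.032, 0.0691]
tool_rot: [0.512, 0.488, 0.512, -0.488]
contact_force: [0.3, -0.5, 0.3]
gripper_width: 0.004
```

```bash
sed -i 's/img<70)$/img<45)/' st.py; python3 st.py
```

```text
tcp loc [-43.6 -62.7] [ 0.6076 -0.0318  0.0691] [-0.23 -1.08  0.41]
1309 front face y (pct 50,90,98) [-38.6 -38.2 -38. ]
1845 top y range [-56.7 -44.6 -38.5]
```

>>> {"op": "play_rows", "data": {"plan": [[0,0,-2,0,1],[0,0,-4,0,1],[0,0,-6,0,1],[0,0,-8,0,1],[0,0,-10,0,1],[0,0,-11,0,1],[0,0,-12,0,1],[0,0,-13,0,1]]}}

```text
time: 8.0
tool_pos: [0.6069, -0.0187, 0.0691]
tool_rot: [0.512, 0.488, 0.512, -0.487]
contact_force: [-0.1, -2.4, 0.6]
gripper_width: -0.003
```

```bash
python3 st.py
```

```text
tcp loc [-43.7 -49.3] [ 0.6068 -0.0184  0.0691] [-0.92 -0.86 -0.13]
1317 front face y (pct 50,90,98) [-25.2 -24.9 -24.7]
1860 top y range [-43.5 -31.4 -25.1]
```

>>> {"op": "play_rows", "data": {"plan": [[0,0,-0.5,0,1],[0,0,-1,0,1],[0,0,-1.5,0,1],[0,0,-2,0,1],[0,0,-2.5,0,1],[0,0,-3,0,1],[0,0,-3,0,1]]}}

```text
time: 8.93
tool_pos: [0.6068, -0.016, 0.0691]
tool_rot: [0.512, 0.488, 0.512, -0.488]
contact_force: [1.2, -0.5, -0.3]
gripper_width: -0.0
```

```bash
python3 st.py
```

```text
tcp loc [-43.6 -46.9] [ 0.6068 -0.016   0.0691] [-0.65  0.55 -0.05]
1444 front face y (pct 50,90,98) [-17.7 -17.3 -17.1]
1929 top y range [-40.7 -23.9 -17.5]
```

First click: the lever is in notch 1 at -24.7 (predicted -23.9).

>>> {"op": "play_rows", "data": {"plan": [[0,0,-2,0,1],[0,0,-4,0,1],[0,0,-6,0,1],[0,0,-7.5,0,1],[0,0,-9,0,1],[0,0,-10,0,1],[0,0,-10.5,0,1],[0,0,-11,0,1]]}}

```text
time: 9.98
tool_pos: [0.6062, -0.0047, 0.0691]
tool_rot: [0.512, 0.488, 0.512, -0.487]
contact_force: [-0.1, -0.7, 0.5]
gripper_width: -0.002
```

```bash
python3 st.py
```

```text
tcp loc [-43.7 -35.5] [ 0.6061 -0.0046  0.0691] [-0.91 -1.41  0.37]
1324 front face y (pct 50,90,98) [-11.2 -10.9 -10.7]
1870 top y range [-29.4 -17.3 -11.1]
```

>>> {"op": "play_rows", "data": {"plan": [[0,0,-0.5,0,1],[0,0,-1,0,1],[0,0,-1.5,0,1],[0,0,-2,0,1],[0,0,-2.5,0,1],[0,0,-2.5,0,1]]}}

```text
time: 10.78
tool_pos: [0.6062, -0.0024, 0.0691]
tool_rot: [0.512, 0.488, 0.512, -0.488]
contact_force: [-0.7, 0.3, -0.3]
gripper_width: 0.002
```

```bash
python3 st.py
```

```text
tcp loc [-43.6 -33.3] [ 0.6061 -0.0024  0.0691] [-0.48 -0.94 -0.11]
1450 front face y (pct 50,90,98) [-3.6 -3.3 -3.1]
1943 top y range [-27.1  -9.8  -3.5]
```

Second click: front face at -3.6, exactly 14 mm past notch 1. The last crest should come at about the same stroke (13.6 mm).

>>> {"op": "play_rows", "data": {"plan": [[0,0,-2,0,1],[0,0,-4,0,1],[0,0,-6,0,1],[0,0,-7.5,0,1],[0,0,-9,0,1],[0,0,-10,0,1],[0,0,-10.5,0,1],[0,0,-11,0,1]]}}

```text
time: 11.82
tool_pos: [0.6055, 0.0087, 0.0691]
tool_rot: [0.512, 0.488, 0.512, -0.488]
contact_force: [-0.8, -1.8, 0.5]
gripper_width: -0.003
```

>>> {"op": "play_rows", "data": {"plan": [[0,0,-0.5,0,1],[0,0,-1,0,1],[0,0,-1.5,0,1],[0,0,-2,0,1],[0,0,-2.5,0,1],[0,0,-2.5,0,1]]}}

```text
time: 12.58
tool_pos: [0.6055, 0.0112, 0.0691]
tool_rot: [0.512, 0.488, 0.512, -0.487]
contact_force: [0.4, 0.3, 1.0]
gripper_width: 0.003
```

```bash
python3 st.py
```

```text
tcp loc [-43.5 -19.7] [0.6055 0.0111 0.0691] [-0.43 -0.25 -0.02]
1489 front face y (pct 50,90,98) [10.8 11.2 11.4]
1940 top y range [-13.6   4.5  10.9]
```

Third click: front face at 10.8, so the centre is at about +3.8 (predicted 4.1). Next I back off, rise and go to the key.

>>> {"op": "play_rows", "data": {"plan": [[0,0,6,0,1],[0,0,12,0,1],[-30,0,15,0,1],[-70,0,15,0,1],[-100,0,15,0,1],[-100,0,15,0,1]]}}

```text
time: 13.38
tool_pos: [0.6083, -0.0047, 0.1728]
tool_rot: [0.514, 0.489, 0.51, -0.486]
contact_force: [-0.7, -0.1, 0.4]
gripper_width: 0.003
```

```bash
python3 st.py; python3 go.py 0.4615 -0.322 0.10
```

```text
tcp loc [-42.9 -35.4] [ 0.6069 -0.0045  0.1703] [ 0.37  0.42 -0.64]
179 front face y (pct 50,90,98) [10.3 10.5 10.5]
611 top y range [-2.8  4.2 10.1]
t 13.425 pos [ 0.6069 -0.0045  0.1703] F [ 0.37  0.42 -0.64] w -0.002 ty [0.999 0.049 0.003] tz [ 0.049 -0.999  0.001] down [ 0.003 -0.    -1.   ]
shift mm [  70.  -160.9  310. ]
```

>>> {"op": "play_rows", "data": {"plan": [[0,-26,50,0,1],[0,-52,100,0,1],[0,-78,150,0,1],[0,-104,200,0,1],[0,-130,250,0,1],[20,-150,290,0,1],[50,-161,310,0,1],[70,-161,310,0,1]]}}

```text
time: 14.42
tool_pos: [0.4582, -0.3215, 0.0952]
tool_rot: [0.51, 0.488, 0.513, -0.488]
contact_force: [0.1, 0.8, -0.1]
gripper_width: 0.001
```

>>> {"op": "play_rows", "data": {"plan": [[10,0,0,0,1],[30,0,0,0,1],[45,0,0,0,1],[55,0,0,0,1],[60,0,0,0,1],[60,0,0,0,1]]}}

```text
time: 15.18
tool_pos: [0.4606, -0.3215, 0.039]
tool_rot: [0.512, 0.488, 0.512, -0.488]
contact_force: [-0.3, 0.4, -0.2]
gripper_width: 0.001
```

```bash
python3 go.py 0.4615 -0.322 0.015; python3 - <<'E'
from h import *
g=grab('scene');b=grab('top');w=grab('wrist')
a=cv2.resize(g['img'][130:190,155:215],(400,400),interpolation=cv2.INTER_CUBIC);e=cv2.resize(w['img'][150:350,150:350],(400,400))
cv2.imwrite('pics/k.png',cv2.cvtColor(np.hstack([a,e]),cv2.COLOR_RGB2BGR))
E
```

```text
t 15.175 pos [ 0.4606 -0.3215  0.039 ] F [-0.3   0.36 -0.2 ] w 0.001 ty [ 0.999  0.049 -0.   ] tz [ 0.049 -0.999 -0.   ] down [-0.  0. -1.]
shift mm [24.   0.9  0.5]
```

View pics/k.png

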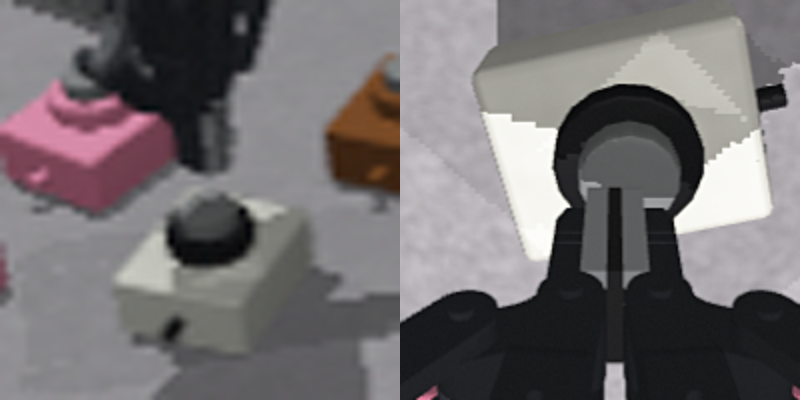

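```bash
python3 - <<'E'
from h import *
f=load('wrist')
P=lambda u,v:depthpt(f,u,v)
for cu,cv in [(580,170),(595,140),(630,124),(665,140),(680,170),(630,150)]:
    u=150+(cu-400)/2;v=150+cv/2
    print(cu,cv,onplane(f,u,v,.056).round(4),P(u,v).round(4))
for cu,cv in [(585,230),(600,215),(628,215),(640,230),(600,192)]:
    print('fing',cu,cv,P(150+(cu-400)/2,150+cv/2).round(4))
E
```

```text
580 170 [ 0.453  -0.3198  0.056 ] [ 0.4529 -0.3199  0.0558]
595 140 [ 0.4568 -0.3105  0.056 ] [ 0.4568 -0.3117  0.0533]
630 124 [ 0.4661 -0.3053  0.056 ] [ 0.4664 -0.3079  0.0497]
665 140 [ 0.476  -0.3095  0.056 ] [ 0.4767 -0.3123  0.0496]
680 170 [ 0.4809 -0.3185  0.056 ] [ 0.4823 -0.3233  0.0461]
630 150 [ 0.4666 -0.313   0.056 ] [ 0.4666 -0.3132  0.0555]
fing 585 230 [ 0.4559 -0.3112  0.1011]
fing 600 215 [ 0.4589 -0.3115  0.0942]
fing 628 215 [ 0.4651 -0.3113  0.094 ]
fing 640 230 [ 0.4676 -0.3119  0.099 ]
fing 600 192 [ 0.4587 -0.3116  0.0834]
```

>>> {"op": "play_rows", "data": {"plan": [[5,4,1,0,1],[12,4,1,0,1],[18,4,1,0,1],[22,4,1,0,1],[24,4,1,0,1],[26,4,1,0,1],[27.5,4,1,0,1],[27.5,4,1,0,1]]}}

```text
time: 16.32
tool_pos: [0.4646, -0.3223, 0.0128]
tool_rot: [0.512, 0.488, 0.512, -0.488]
contact_force: [-4.8, 3.3, 9.6]
gripper_width: -0.005
```

>>> {"op": "play_rows", "data": {"plan": [[0.8,0,0,0,1],[1.6,0,0,0,1],[2.4,0,0,0,1],[2.4,0,0,0,1]]}}

```text
time: 16.82
tool_pos: [0.4646, -0.3224, 0.0126]
tool_rot: [0.512, 0.487, 0.513, -0.488]
contact_force: [-9.7, 7.6, 21.3]
gripper_width: 0.002
```

```bash
python3 - <<'E'
from h import *
f=grab('wrist','w9');g=grab('top')
u,v=np.meshgrid(np.arange(225,300),np.arange(190,250))
pts=[(a,b,depthpt(f,a,b)) for a,b in zip(u.ravel(),v.ravel())]
for r in range(196,250,4): print(r,[int(1000*depthpt(f,c,r)[2]) for c in range(235,296,5)],depthpt(f,260,r)[1].round(3),f['img'][r,250],f['img'][r,260])
c=cv2.resize(f['img'][150:300,175:325],(600,600),interpolation=cv2.INTER_CUBIC)
cv2.imwrite('pics/k2.png',cv2.cvtColor(c,cv2.COLOR_RGB2BGR))
E
```

```text
196 [33, 34, 34, 34, 35, 34, 33, 35, 34, 32, 33, 33, 34] -0.295 [172 170 162] [171 171 162]
200 [34, 33, 34, 34, 33, 34, 33, 34, 35, 35, 34, 33, 34] -0.297 [171 170 161] [167 167 159]
204 [33, 35, 33, 34, 34, 34, 34, 35, 34, 34, 34, 33, 33] -0.299 [170 169 161] [168 167 159]
208 [34, 33, 33, 37, 37, 36, 35, 34, 192, 34, 34, 33, 35] -0.301 [53 53 52] [0 0 0]
212 [34, 38, 40, 41, 42, 42, 41, 40, 37, 35, 34, 33, 34] -0.3 [16 15 17] [17 17 20]
216 [41, 44, 46, 45, 45, 45, 46, 44, 42, 40, 33, 33, 34] -0.301 [29 30 31] [36 36 38]
220 [46, 46, 45, 46, 46, 46, 46, 46, 45, 44, 41, 34, 34] -0.303 [24 24 26] [22 23 25]
224 [45, 46, 46, 45, 46, 46, 45, 45, 46, 46, 44, 39, 34] -0.305 [21 22 22] [23 22 24]
228 [45, 45, 47, 45, 44, 45, 46, 46, 46, 46, 47, 46, 35] -0.308 [25 24 26] [18 17 19]
232 [46, 45, 45, 47, 48, 47, 46, 48, 46, 45, 46, 45, 45] -0.309 [74 75 75] [72 73 74]
236 [46, 47, 48, 48, 48, 49, 48, 48, 47, 46, 45, 45, 46] -0.31 [ 98  99 100] [ 99 101 101]
240 [47, 49, 49, 49, 50, 49, 50, 49, 49, 46, 46, 46, 45] -0.312 [92 94 94] [94 95 96]
244 [49, 49, 54, 54, 54, 54, 55, 54, 49, 48, 47, 47, 47] -0.312 [88 87 90] [49 49 50]
248 [49, 50, 58, 59, 58, 58, 58, 58, 50, 48, 45, 45, 46] -0.312 [93 94 95] [43 43 44]
```

View pics/k2.png

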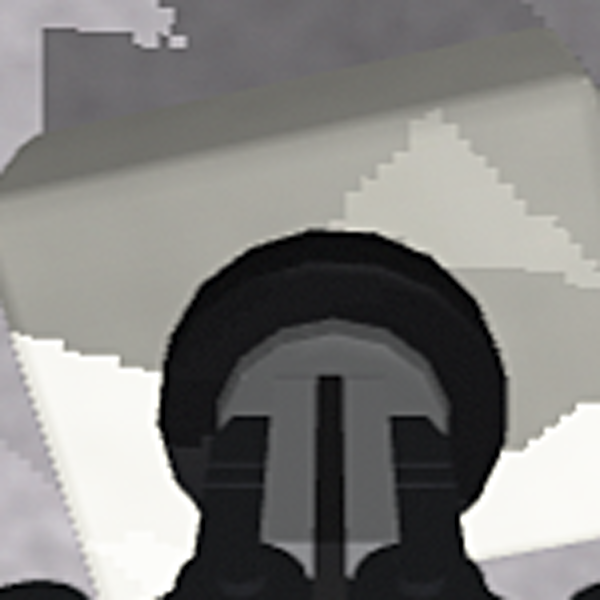

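While pressed, the key face reads 0.050 m (0.056 when up), so it is fully down. Now I release it.

>>> {"op": "play_rows", "data": {"plan": [[-4,0,0,0,1],[-10,0,0,0,1],[-25,0,0,0,1],[-50,0,0,0,1],[-80,0,0,0,1],[-110,0,0,0,1],[-110,0,0,0,1],[-110,0,0,0,1]]}}

```text
time: 17.92
tool_pos: [0.4642, -0.3221, 0.1184]
tool_rot: [0.512, 0.488, 0.512, -0.488]
contact_force: [0.7, 0.6, -0.1]
gripper_width: 0.002
```

```bash
python3 - <<'E'
from h import *
from m2 import loc
b=grab('top');f=grab('wrist')
s=manip.state();print(s['time'],s['tool_pos'],s['contact_force'])
# key z: max-ish depth z around key in wrist (exclude fingers)
P=[depthpt(f,u,v) for u in range(200,330) for v in range(120,300)]
P=np.array(P);k=(np.hypot(P[:,0]-.465,P[:,1]+.322)<.013)&(P[:,2]>.03)&(P[:,2]<.09)
print('key z',k.sum(),np.percentile(P[k,2],[10,50,90]))
P=np.array([depthpt(b,u,v) for u in range(225,262) for v in range(130,155)])
I=b['img'][130:155,225:262].transpose(1,0,2).reshape(-1,3).max(1)
k=(P[:,2]>.122)&(P[:,2]<.145)&(I<60)
print('lever top',k.sum(),loc(np.median(P[k],0)),P[k,2].mean())
E
```

```text
18.025 [ 0.4637366  -0.32159917  0.1173828 ] [-0.40237418  0.98849682 -0.24585499]
key z 826 [0.05510932 0.05616453 0.05697313]
lever top 31 [-51.5   2.9] 0.1341168532584999
```

The key is back up (0.056 m), the lever is still in notch 3, and the arm is free of contact. I'm handing the job in.

```bash
python3 -c "
from plant import manip
print(manip.job_done())"
```

```text
the job is handed in; nothing more can be done
None
```

I pushed the lever with the closed fingertip through three clicks into the third notch, then pressed the white box's key fully down and released it. The job is handed in, 18 s into the 64 s allowed; no verdict is reported.

**Last checks:**
- **Lever:** its top is at about +3.7 mm along the photometer's y. The third notch is at about +4.1 from the bar image, or +3.3 counting from the first click. The last top-camera reading was coarser, at +2.9.
- **Key:** its face read 0.050 m while pressed and 0.056 m after release, so it went fully down and came back up. The wrist force reached about 23 N, so I pressed harder than the 5 N it needs.
- **Arm:** it ended clear of everything, with the force at noise level. I did not re-measure the bystanders, but the fingers touched only the lever and the key.

**Disagreements:**
- **Fingertip height:** the real fingertip ends about 41 mm above the reported TCP, by two cameras. My first pass went over the lever without touching it, and I corrected for this.
- **Key position:** the top and wrist cameras differed by about 5 mm in x, so I aimed between them; the picture showed the finger well on the key.

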